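Pack the chess piece box in order

ROBOT

A 7-joint arm with a two-finger parallel gripper is mounted at the origin on the work surface. World frame = base frame: x ahead of the robot, y to its left, z up, the work surface at z = 0. Lengths are in m, angles in rad, forces in N, time in s.
With the tool pointing down it reaches from about 0.425 to 0.875 m from the base axis. Payload 4.7 kg.
Tool frame: the origin (TCP) lies midway between the tips of the shut fingers; the grasp point (between the pads) lies 19 mm behind it; z points along the fingers, y is the direction in which the jaws open and shut (so a half turn about z gives the same grasp; the last joint's range is limited). The gripper opens to 87 mm and grips with 3 to 60 N. Pads are 19 mm wide; open, the fingers measure 117 mm over their backs; the gripper's body (75 mm by 190 mm) begins 51 mm behind the grasp point.
Start: joints at [-1.279, 0.321, -0.07, 1.45, 0.023, 1.371, -0.057], TCP at [0.178, 0.625, 0.223] pointing down, gripper open.
Joint ranges: [-2.86, 2.86], [-0.3, 2.09], [-1.38, 1.24], [0.06, 2.45], [-1.56, 4.7], [0.09, 2.05], [-2.69, 2.69]. Speed limits (rad/s): [2.57, 2.57, 3.14, 3.14, 3.14, 3.14, 3.14].

INTERFACE

Orientations are given as a rotation vector (axis times angle).
In Python, from bench import get_state, eyes, job gives the robot as it stands. The module is installed in compiled form; this text tells all that it offers.
- The arm moves only by the shell command python3 -m jog 'ROWS' [FORCE]. ROWS is JSON, a list that holds one entry, the list of rows, each a list of 5 numbers: the opening, from 0 (shut) to 1 (fully open), then the shift along the tool's x, y, z in units of 40 mm (1.0 is 40 mm), then the turn about the tool's z in units of 5 degrees (1.0 is 5 degrees). In form: [[[jaw, dx, dy, dz, turn], ...]]. A call has 1 to 10 rows; each row shifts and turns the commanded pose from where the row before left it, along the tool's axes as they then stand; what a row does not reach is not made up. A row lasts 1/8 s, in which the tool goes at most 62.5 mm and 10.7 degrees, less where a joint would pass 70% of its speed; a pose out of reach is approached as far as the arm can. A call is refused whole if a number of a shift passes 1 or a number of a turn 1, either way. A call with a gripper value outside its range is refused whole. The fingers move at their own pace and stop on an object; FORCE is the grip in N (left out, the last holds). Time passes only in rows, so rows that do not move let the fingers close. It gives the time, the measured TCP pose, the force and the opening at its end, in the units of the state.
- get_state(): the state, without advancing time (a new reading comes with each control period).
- eyes.get_image(name): name is "scene" or "top"; returns (picture, depth): 420x560x3 uint8, red, green, blue; 420x560 float32, m along the optical axis (not along the pixel's ray), 0 where there is no reading.
- eyes.camera_params(name): a dict with "camera_matrix" (3x3 intrinsics, pixels), "pose" (4x4, takes a point from camera to world coordinates). Camera axes: x right, y down, z forward; pixel columns grow to the right and rows downward; lengths in m; the calibration is good to about 2 mm. A picture is of the moment at which its call begins. camera_params takes no time and is no camera call.
- job.close_job(): hands the job in, once; it reports no verdict.
The state is a dict: "time": time; "joint_positions": joint angles; "qd": joint speeds; "joint_torque": joint torques, N m; "position": TCP position; "tool_rot": TCP orientation; "ft_force": force on the tool from outside, world axes, zero at the start; "torque": the same for the moment, N m; "grip_width": opening from 0.0 (shut) to 1.0 (fully open).
Only numpy, scipy, OpenCV 4.12 (cv2) and the standard library are available. Lean on these libraries where they do the work, as an engineer would, in place of code of your own. Each camera call takes 0.05 s, during which the arm holds its last target. There are 200 camera calls.

TASK

Pack the chess things away: first lift the empty wooden tray by its handle and lower it flat to the bottom of the open piece box, square with it, either way round. Then stand the egg timer upright in the tray's one long bay, and only after that stand the two rooks upright in the two short bays, one rook in each. Leave the ashtray, cup and card box where they are, and let go of everything.

Things in the scene. Friction and masses are not known exactly. Their poses are not given: they have to be found in the camera images.
- piece_box: Dark wooden roll-top piece box, fixed, its slatted top rolled back, well open. Origin: centre of the well at stool-top level; z up; +x towards the rolled-up slats. Well inside 128 (x) by 176 (y) mm, floor at 6; walls 8 thick, tops at 38. Slats beyond the +x wall, x 72 to 120, up to 54 high. Takes the tray with 8 to spare on each side.
- tray: Loose empty light-wood tray, 220 g, 112 (x) by 160 (y) mm; origin: centre of underside, z up. Floor 5 thick; walls 5 thick, tops 24 high. Handle: upright fin along x through the origin, 102 long, 12 thick, top 38 high. On its -y side one long bay, 102 by 69, centre (0,-40.5). On +y a divider 5 thick, top 12 high, makes two short bays, each 48.5 (x) by 69 (y), centres (27,40.5) and (-27,40.5).
- timer: Orange hard egg timer with a twist dial, round, standing on its flat base, about 90 g. 65 tall, widest 50 across at 29 high; the dial from 30 to 46 high is nearly straight-sided, 48 across, rounded above. Origin: centre of its base, z up. Nothing on it needs turning.
- rook_a: Cream plastic chess rook, standing, about 45 g, 64 tall with its battlements. Foot 36 across, waist 21 across, head 30 across and straight-sided from 44 to 58 high. Origin: centre of its foot, z up. Identical to rook_b; either may go in either short bay.
- rook_b: Cream plastic chess rook, identical to rook_a. Origin: centre of its foot, z up.
- ashtray: Small empty round glass ashtray, 74 across, 26 high. Origin: centre of its underside. A bystander: leave it alone.
- cup: White ceramic coffee cup, 64 across without its handle, 55 high. Origin: centre of its underside. A bystander: leave it alone.
- card_box: Closed blue card box lying flat, 62 by 92, 18 high. Origin: centre of its underside. A bystander: leave it alone.
Things that resemble listed ones, but are neither listed nor needed, are in the scene too. What is shaped like the rook_b but black is not meant.

How it is judged:
By the outcome, as a careful person would: the job done as asked, in the order asked, and still so for the second after the job is handed in, with the robot touching nothing.
It also fails if it takes over 106 s, if anything falls off the work surface, if the arm or the gripper's body presses on something with over 40 N, if the wrist force passes 120 N, or if a joint passes its speed limit or range.

## Working session

There is one attempt and no reset: what is moved stays moved. The work goes in short steps, Python scripts to look and compute and a shell command to move; the robot and the scene stay as the last step left them, time stands still between calls to the robot, and variables do not carry over. Pictures are saved under pics/ and viewed, about 12 in all and at most 16, crops included, and the job is handed in when it is done.

```bash
mkdir -p pics; python3 - <<'E'
from bench import get_state, eyes
import cv2, numpy as np
s=get_state(); print({k:np.round(v,3).tolist() for k,v in s.items()})
for n in("scene","top"):
    im,d=eyes.get_image(n); cv2.imwrite(f"pics/{n}0.png",im[:,:,::-1]); np.savez(f"{n}0.npz",im=im,d=d)
    p=eyes.camera_params(n); print(n,np.round(p["camera_matrix"],1).tolist(),np.round(p["pose"],3).tolist())
E
```

```text
{'time': 0.0, 'joint_positions': [-1.279, 0.322, -0.07, 1.452, 0.023, 1.371, -0.057], 'qd': [0.001, 0.0, 0.002, 0.001, -0.002, 0.0, -0.0], 'joint_torque': [0.0, -49.128, -0.404, -31.253, -0.064, 0.043, 0.0], 'position': [0.178, 0.625, 0.221], 'tool_rot': [-0.435, -3.111, 0.003], 'ft_force': [0.431, 0.059, 0.162], 'torque': [-0.003, 0.014, 0.014], 'grip_width': 0.999}
scene [[521.0, 0.0, 270.4], [0.0, 521.0, 212.6], [0.0, 0.0, 1.0]] [[0.425, 0.753, -0.502, 1.043], [0.905, -0.355, 0.232, -0.251], [-0.003, -0.553, -0.833, 0.888], [0.0, 0.0, 0.0, 1.0]]
top [[412.3, 0.0, 277.1], [0.0, 412.3, 209.4], [0.0, 0.0, 1.0]] [[-0.01, -0.993, 0.116, 0.447], [-1.0, 0.01, 0.001, -0.016], [-0.002, -0.116, -0.993, 0.984], [0.0, 0.0, 0.0, 1.0]]
```

View pics/top0.png

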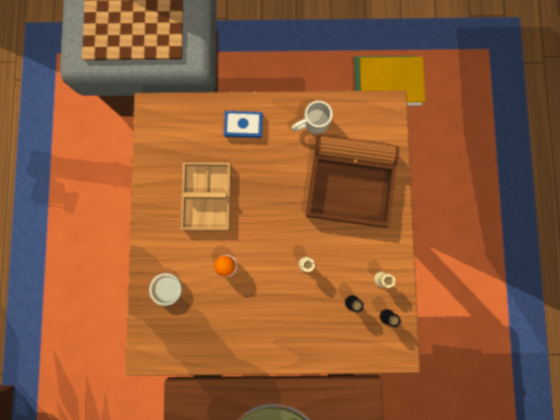

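View pics/scene0.png

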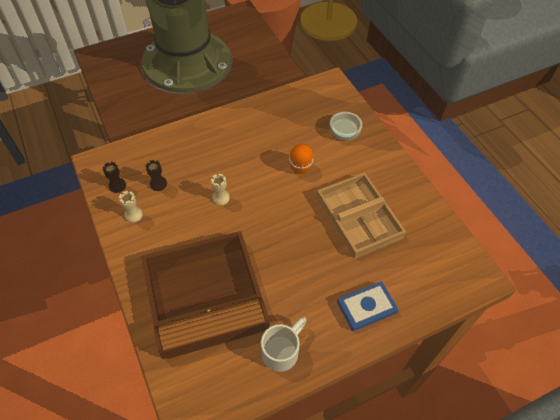

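The top view shows the tray at (206,196), the orange timer at (225,265), the piece box at (352,187) with its slats towards the top, and cream rooks at (307,265) and (385,280). Two black rooks, not meant, are at (354,303) and (390,318). The only orange round thing is the timer. Next I measure heights and make an enlarged crop.

```bash
cat > h.py <<'E'
import numpy as np, cv2
from bench import eyes, get_state
def cloud(n,d):
    p=eyes.camera_params(n);K=p["camera_matrix"];T=p["pose"]
    v,u=np.mgrid[:420,:560]; 
    c=np.stack([(u-K[0,2])/K[0,0]*d,(v-K[1,2])/K[1,1]*d,d],-1)
    w=c@T[:3,:3].T+T[:3,3]; w[d==0]=np.nan; return w
def plane(n,uv,z):
    p=eyes.camera_params(n);K=p["camera_matrix"];T=p["pose"];uv=np.atleast_2d(uv)
    r=np.c_[(uv-[K[0,2],K[1,2]])/[K[0,0],K[1,1]],np.ones(len(uv))]@T[:3,:3].T
    return (T[:3,3]+r*((z-T[2,3])/r[:,2])[:,None])
def shot(n,name=None):
    im,d=eyes.get_image(n)
    if name: cv2.imwrite(f"pics/{name}.png",im[:,:,::-1])
    return im,d
E
python3 - <<'E'
from h import *
for n in("top","scene"):
    f=np.load(n+"0.npz");im,d=f["im"],f["d"];w=cloud(n,d);z=w[...,2]
    m=((z>.007)&(z<.12)&(w[...,0]>.2)&(w[...,0]<.8)&(abs(w[...,1])<.4)).astype(np.uint8)
    m=cv2.morphologyEx(m,cv2.MORPH_OPEN,np.ones((2,2),np.uint8))
    k,l,st,ce=cv2.connectedComponentsWithStats(m)
    tab=z[(abs(z)<.01)]; print(n,"table z",np.nanmedian(tab))
    for i in range(1,k):
        if st[i,4]<25: continue
        q=w[l==i]; zt=np.nanpercentile(q[:,2],98); t=q[q[:,2]>zt-.006][:,:2]
        r=cv2.minAreaRect(q[:,:2].astype(np.float32)*1000)
        print(np.round(ce[i]),st[i,4],"zmax %.3f"%zt,"topcentre",np.round((t.min(0)+t.max(0))/2,3),"rect",[np.round(x,1) for x in r], "rgb",np.median(im[l==i],0))
f=np.load("top0.npz");im=f["im"][:,:,::-1]
a=cv2.resize(im[155:240,170:245],None,fx=5,fy=5,interpolation=2);b=cv2.resize(im[245:330,290:405],None,fx=5,fy=5,interpolation=2);cv2.imwrite("pics/crop1.png",cv2.hconcat([a[:425],b[:425]])[:, :800*2] if False else cv2.resize(cv2.hconcat([a,b]),None,fx=.84,fy=.84))
E
```

```text
top table z -0.0006725943919113631
[314. 123.] 401 zmax 0.056 topcentre [ 0.772 -0.111] rect [array([ 766.4, -111.7]), array([ 38.5, 115.8]), np.float64(31.5)] rgb [161. 134. 107.]
[244. 125.] 959 zmax 0.021 topcentre [0.768 0.064] rect [array([752.9,  52.2]), array([ 47.6, 110.2]), np.float64(31.1)] rgb [171. 174. 173.]
[357. 170.] 3154 zmax 0.054 topcentre [ 0.695 -0.203] rect [array([nan, nan]), array([0., 0.]), np.float64(0.0)] rgb [116.  67.  32.]
[206. 194.] 1006 zmax 0.039 topcentre [0.594 0.153] rect [array([594.3, 152.4]), array([114.5, 163.9]), np.float64(88.0)] rgb [158. 115.  65.]
[226. 267.] 391 zmax 0.065 topcentre [0.43  0.103] rect [array([426.8, 101.4]), array([42.8, 49.7]), np.float64(88.1)] rgb [213. 105.   0.]
[308. 265.] 170 zmax 0.065 topcentre [ 0.43  -0.083] rect [array([429.6, -85.9]), array([36.6, 25.2]), np.float64(61.0)] rgb [210.  179.5 121.5]
[166. 291.] 501 zmax 0.027 topcentre [0.377 0.241] rect [array([381.2, 242.7]), array([59.2, 68. ]), np.float64(45.1)] rgb [181. 173. 141.]
[386. 281.] 220 zmax 0.065 topcentre [ 0.393 -0.259] rect [array([ 392.1, -
[... 2918 characters left out ...]
77. 294.] 65 zmax 0.011 topcentre [ 0.598 -0.235] rect [array([ 600.7, -237.7]), array([45.4, 12.9]), np.float64(36.0)] rgb [99. 58. 30.]
[186. 289.] 28 zmax 0.010 topcentre [ 0.601 -0.22 ] rect [array([ 598.8, -218.2]), array([17.7,  9.8]), np.float64(40.5)] rgb [98. 58. 30.]
[226. 294.] 57 zmax 0.010 topcentre [ 0.64  -0.155] rect [array([ 639.2, -156.2]), array([13.2, 25.4]), np.float64(67.5)] rgb [91. 55. 28.]
[216. 299.] 42 zmax 0.010 topcentre [ 0.64  -0.175] rect [array([ 639.6, -177.2]), array([10.9, 20.1]), np.float64(67.9)] rgb [76.5 48.  27.5]
[201. 301.] 44 zmax 0.011 topcentre [ 0.632 -0.202] rect [array([ 631.4, -201.2]), array([23.5, 11. ]), np.float64(16.5)] rgb [90. 54. 28.]
```

View pics/crop1.png

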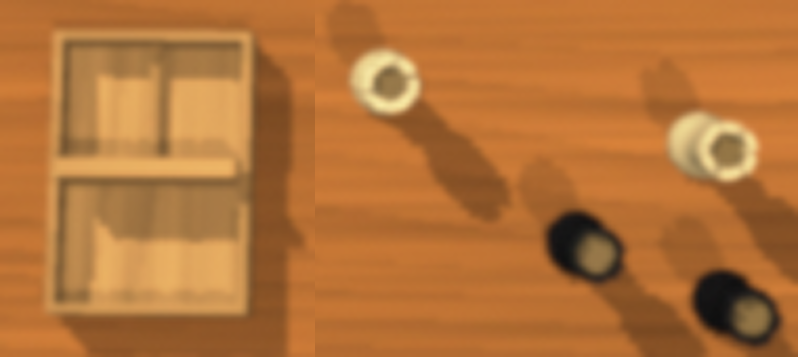

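The crop confirms it. Both cream rooks are at (307,265) and (385,280) in the full image, and the black pair is excluded. The tray's handle runs left–right, with the divided short bays on the upper (+x) side and the long bay on the lower side. Now the precise tray and box fits.

```bash
cat >> h.py <<'E'
def wallfit(q,c,yaw,zlo,zhi,X,Y,tol=.007):
    """refine rect centre/yaw from rim points by fitting a line to each wall (wall centre lines at x=+-X, y=+-Y)"""
    c=np.array(c,float); q=q[(q[:,2]>zlo)&(q[:,2]<zhi)][:,:2]
    for _ in range(6):
        R=np.array([[np.cos(yaw),-np.sin(yaw)],[np.sin(yaw),np.cos(yaw)]]); p=(q-c)@R; o={};a=[]
        for ax,L,M in((0,X,Y),(1,Y,X)):
            for s in(1,-1):
                k=p[(abs(p[:,ax]-s*L)<tol)&(abs(p[:,1-ax])<M*.9)]
                if len(k)<8: continue
                f=np.polyfit(k[:,1-ax],k[:,ax],1); o[ax,s]=(f[1]-s*L,len(k)); a.append((len(k)*M*M,f[0]*(1 if ax else -1)))
        sh=[np.mean([o[ax,s][0] for s in(1,-1) if (ax,s) in o] or [0]) for ax in(0,1)]
        c=c+R@sh; yaw+=np.average([x[1] for x in a],weights=[x[0] for x in a])
    return c,yaw,{k:(round(v[0]*1000,1),v[1]) for k,v in o.items()}
def goto(pos,head):
    """tool-axis shifts (40 mm units) and turn (5 deg units) to reach pos (TCP) with tool y at heading head deg (mod 180); shifts valid AFTER turn"""
    from scipy.spatial.transform import Rotation as Ro
    s=get_state();R=Ro.from_rotvec(s["tool_rot"]).as_matrix();h=np.degrees(np.arctan2(R[1,1],R[0,1]))
    dh=(head-h+90)%180-90; dw=np.array(pos)-s["position"]
    R2=Ro.from_rotvec([0,0,np.radians(dh)]).as_matrix()@R
    print("t %.2f pos"%s["time"],np.round(s["position"],4),"head %.1f"%h,"| turn units %.2f"%(-dh/5),"shift after turn",np.round(R2.T@dw/.04,2),"F",np.round(s["ft_force"],1),"w %.3f"%s["grip_width"],"j7 %.2f"%s["joint_positions"][6])
E
python3 - <<'E'
from h import *
for n,dz in(("top",-.0007),("scene",.0017)):
    f=np.load(n+"0.npz");w=cloud(n,f["d"]).reshape(-1,3);w=w[~np.isnan(w[:,0])]; w[:,2]-=dz
    t=w[(abs(w[:,0]-.594)<.1)&(abs(w[:,1]-.153)<.09)]
    print(n,"tray",wallfit(t,(.594,.153),np.radians(-88),.018,.028,.0535,.0775))
    hd=t[(t[:,2]>.033)][:,:2]; (c,_,a)=cv2.minAreaRect((hd*1000).astype(np.float32)); print(" handle",np.round(c,1),_,a,len(hd))
    b=w[(abs(w[:,0]-.63)<.14)&(abs(w[:,1]+.19)<.14)]
    fl=b[(b[:,2]>.003)&(b[:,2]<.010)&(abs(b[:,0]-.61)<.05)&(abs(b[:,1]+.18)<.07)]; print(" floor z",np.median(fl[:,2]))
    for c0 in((.61,-.185),(.62,-.18)): print(" box",wallfit(b,c0,np.radians(-6),.033,.042,.068,.092,.012))
print(plane("top",[[317,180],[312,213],[388,223],[316,148],[396,155]],.038))
E
```

```text
top tray (array([0.59346493, 0.15294369]), np.float64(-1.5881672676327045), {(0, 1): (np.float64(-0.2), 145), (0, -1): (np.float64(0.2), 147), (1, 1): (np.float64(-0.1), 91), (1, -1): (np.float64(0.1), 89)})
 handle [593.9 153.2] (100.61276245117188, 12.563494682312012) 89.2880630493164 240
 floor z 0.005789230987162963
 box (array([ 0.60140639, -0.18912054]), np.float64(-0.15041682133446124), {(0, 1): (np.float64(0.8), 400), (0, -1): (np.float64(-0.8), 264), (1, 1): (np.float64(-0.2), 182), (1, -1): (np.float64(0.2), 201)})
 box (array([ 0.57545285, -0.18517612]), np.float64(-0.1519945291732069), {(1, 1): (np.float64(-0.8), 171), (1, -1): (np.float64(0.8), 190)})
scene tray (array([0.59399993, 0.15390722]), np.float64(-1.586570399254119), {(0, 1): (np.float64(-0.2), 226), (0, -1): (np.float64(0.2), 201), (1, 1): (np.float64(-0.1), 169), (1, -1): (np.float64(0.1), 157)})
 handle [594.  154.2] (101.23739624023438, 14.299160957336426) 89.60399627685547 297
 floor z 0.005836229393483085
 box (array([ 0.60080463, -0.18804019]), np.float64(-0.14860539593528246), {(0, 1): (np.float64(-0.2), 465), (0, -1): (np.float64(0.2), 442), (1, 1): (np.float64(-0.3), 264), (1, -1): (np.float64(0.3), 294)})
 box (array([ 0.60080463, -0.18804019]), np.float64(-0.14860539593536168), {(0, 1): (np.float64(-0.2), 465), (0, -1): (np.float64(0.2), 442), (1, 1): (np.float64(-0.3), 264), (1, -1): (np.float64(0.3), 294)})
[[ 0.62528124 -0.1087925   0.038     ]
 [ 0.54812357 -0.09564969  0.038     ]
 [ 0.52326538 -0.26992158  0.038     ]
 [ 0.70163387 -0.10803414  0.038     ]
 [ 0.682889   -0.29517105  0.038     ]]
```

Both views agree to about 1 mm: tray (0.5937, 0.1535), yaw −91.0°; box (0.601, −0.1886), yaw −8.55°. I'll move above the tray handle.

```bash
python3 -c "
from h import *
goto((.5937,.1535,.15),-1.)"
```

```text
t 0.10 pos [0.1782 0.6246 0.2216] head 74.1 | turn units 15.02 shift after turn [-11.59  10.6    1.77] F [ 0.5  0.5 -0.1] w 1.002 j7 -0.06
```

```bash
python3 -m jog '[[[1,0,0,0.1,1],[1,0,0,0.1,1],[1,0,0,0.1,1],[1,0,0,0.1,1],[1,0,0,0.1,1],[1,0,0,0.1,1],[1,0,0,0.1,1],[1,0,0,0.1,1],[1,0,0,0.1,1],[1,0,0,0.1,1]]]'
python3 -m jog '[[[1,0,0,0,1],[1,0,0,0,1],[1,0,0,0,1],[1,0,0,0,1],[1,0,0,0,1],[1,-0.9,0.8,0,0],[1,-0.9,0.8,0,0],[1,-0.9,0.8,0,0],[1,-0.9,0.8,0,0],[1,-0.9,0.8,0,0]]]'
python3 -m jog '[[[1,-0.9,0.8,0.1,0],[1,-0.9,0.8,0.1,0],[1,-0.9,0.8,0.1,0],[1,-0.9,0.8,0.1,0],[1,-0.9,0.8,0.1,0],[1,-0.9,0.8,0.1,0],[1,-0.9,0.8,0,0],[1,-0.5,0.8,0,0],[1,0,0,0,0],[1,0,0,0,0]]]'
python3 -c "
from h import *
goto((.5937,.1535,.017),-1.)"
```

```text
time: 1.35
position: [0.1782, 0.6247, 0.1818]
tool_rot: [1.713, 2.633, -0.002]
ft_force: [-0.6, -0.0, 0.0]
grip_width: 0.998
time: 2.6
position: [0.3361, 0.441, 0.1822]
tool_rot: [2.239, 2.204, -0.001]
ft_force: [0.7, -0.0, 1.0]
grip_width: 1.003
time: 3.85
position: [0.5862, 0.1672, 0.1579]
tool_rot: [-2.238, -2.203, 0.001]
ft_force: [0.3, 0.3, -0.4]
grip_width: 1.0
t 3.85 pos [0.5862 0.1672 0.1579] head -0.9 | turn units 0.02 shift after turn [-0.34  0.2   3.52] F [ 0.3  0.3 -0.4] w 1.000 j7 -0.22
```

```bash
python3 -m jog '[[[1,-0.34,0.2,0.6,0],[1,0,0,0.7,0],[1,0,0,0.7,0],[1,0,0,0.6,0],[1,0,0,0,0],[1,0,0,0,0]]]'
python3 -c "
from h import *
goto((.5937,.1535,.017),-1.)"
```

```text
time: 4.6
position: [0.5949, 0.1539, 0.0556]
tool_rot: [2.238, 2.205, 0.002]
ft_force: [0.3, 0.6, 0.4]
grip_width: 1.001
t 4.60 pos [0.5949 0.1539 0.0556] head -0.8 | turn units 0.03 shift after turn [-0.01 -0.03  0.96] F [0.3 0.6 0.4] w 1.001 j7 -0.15
```

Centred over the handle within about 1 mm. Descending and gripping with 30 N.

```bash
python3 -m jog '[[[1,0,-0.03,0.5,0],[1,0,0,0.46,0],[1,0,0,0,0],[0,0,0,0,0],[0,0,0,0,0],[0,0,0,0,0],[0,0,0,0,0],[0,0,0,0,0],[0,0,0,0,0]]]' 30
python3 -m jog '[[[0,0,0,-0.25,0],[0,0,0,-0.5,0],[0,0,0,-0.5,0],[0,0,0,-0.5,0],[0,0,0,-0.5,0],[0,0,0,-0.5,0],[0,0,0,0,0]]]'
python3 -c "
from h import *
goto((.601,-.1886,.13),81.45)"
```

```text
time: 5.72
position: [0.5936, 0.1528, 0.0162]
tool_rot: [-2.239, -2.204, -0.0]
ft_force: [0.7, 0.6, -0.0]
grip_width: 0.402
time: 6.6
position: [0.595, 0.1531, 0.1285]
tool_rot: [2.238, 2.203, 0.006]
ft_force: [-0.4, -0.5, 0.1]
grip_width: 0.003
t 6.60 pos [0.595  0.1531 0.1285] head -0.9 | turn units -16.47 shift after turn [-1.42 -8.43 -0.07] F [-0.4 -0.5  0.1] w 0.003 j7 -0.18
```

The fingers were still closing when I lifted, so they missed the handle. Reopening and checking the tray before retrying with more closing time.

```bash
python3 -m jog '[[[1,0,0,0,0],[1,0,0,0,0],[1,0,0,0,0],[1,0,0,0,0],[1,0,0,0,0],[1,0,0,0,0],[1,0,0,0,0],[1,0,0,0,0],[1,0,0,0,0]]]'
python3 - <<'E'
from h import *
for n,dz in(("top",-.0007),("scene",.0017)):
    im,d=shot(n);w=cloud(n,d).reshape(-1,3);w=w[~np.isnan(w[:,0])]; w[:,2]-=dz
    t=w[(abs(w[:,0]-.594)<.1)&(abs(w[:,1]-.153)<.09)]
    print(n,"tray",wallfit(t,(.594,.153),np.radians(-90),.018,.028,.0535,.0775))
goto((.5937,.1535,.017),-1.)
E
```

```text
time: 7.72
position: [0.5936, 0.1528, 0.1262]
tool_rot: [-2.239, -2.204, -0.0]
ft_force: [-0.3, -0.5, 0.3]
grip_width: 0.944
top tray (array([0.59333689, 0.15310919]), np.float64(-1.5847755730621125), {(0, 1): (np.float64(-0.0), 149), (1, 1): (np.float64(-0.1), 39), (1, -1): (np.float64(0.1), 36)})
scene tray (array([0.59402789, 0.15383079]), np.float64(-1.585211037234885), {(0, 1): (np.float64(-0.4), 226), (0, -1): (np.float64(0.4), 154), (1, 1): (np.float64(-0.2), 162), (1, -1): (np.float64(0.2), 152)})
t 7.83 pos [0.5936 0.1528 0.1262] head -0.9 | turn units 0.02 shift after turn [0.02 0.   2.73] F [-0.3  0.5  0.3] w 0.979 j7 -0.18
```

The tray is unmoved.

```bash
python3 -m jog '[[[0.7,0,0,0.6,0],[0.7,0,0,0.6,0],[0.7,0,0,0.6,0],[0.6,0,0,0.5,0],[0.5,0,0,0.4,0],[0,0,0,0,0],[0,0,0,0,0],[0,0,0,0,0],[0,0,0,0,0],[0,0,0,0,0]]]' 35
python3 -m jog '[[[0,0,0,0,0],[0,0,0,0,0],[0,0,0,0,0],[0,0,0,0,0]]]'
```

```text
time: 9.07
position: [0.5942, 0.153, 0.0189]
tool_rot: [2.239, 2.203, 0.002]
ft_force: [-0.7, -0.5, 2.7]
grip_width: 0.13
time: 9.57
position: [0.5942, 0.153, 0.0189]
tool_rot: [2.239, 2.203, 0.002]
ft_force: [-0.8, -1.0, 5.2]
grip_width: 0.135
```

```bash
python3 -m jog '[[[0,0,0,-0.25,0],[0,0,0,-0.5,0],[0,0,0,-0.5,0],[0,0,0,-0.5,0],[0,0,0,-0.5,0],[0,0,0,-0.5,0],[0,0,0,0,0]]]'
python3 -c "
from h import *
goto((.601,-.1886,.13),81.45)"
```

```text
time: 10.45
position: [0.595, 0.1531, 0.1305]
tool_rot: [2.238, 2.203, 0.006]
ft_force: [0.3, 0.8, -2.1]
grip_width: 0.139
t 10.45 pos [0.595  0.1531 0.1305] head -0.9 | turn units -16.47 shift after turn [-1.42 -8.43 -0.02] F [ 0.3  0.8 -2.1] w 0.139 j7 -0.18
```

```bash
python3 -m jog '[[[0,0,0,0,-0.5],[0,0,0,0,-1],[0,0,0,0,-1],[0,0,0,0,-1],[0,0,0,0,-1],[0,0,0,0,-1],[0,0,0,0,-1],[0,0,0,0,-1],[0,0,0,0,-1],[0,0,0,0,-1]]]'
python3 -m jog '[[[0,0,0,0,-1],[0,0,0,0,-1],[0,0,0,0,-1],[0,0,0,0,-1],[0,0,0,0,-1],[0,0,0,0,-1],[0,0,0,0,-1],[0,0,-0.4,0,0],[0,-0.1,-0.7,0,0],[0,-0.1,-0.8,0,0]]]'
python3 -m jog '[[[0,-0.2,-0.8,0,0],[0,-0.2,-0.8,0,0],[0,-0.2,-0.8,0,0],[0,-0.2,-0.8,0,0],[0,-0.2,-0.8,0,0],[0,-0.2,-0.8,0,0],[0,-0.2,-0.8,0,0],[0,-0.05,-0.6,0,0],[0,0,-0.3,0,0],[0,0,0,0,0]]]'
python3 -m jog '[[[0,0,0,0,0],[0,0,0,0,0]]]'
python3 - <<'E'
from h import *
goto((.601,-.1886,.13),81.45)
for n,dz in(("top",-.0007),("scene",.0017)):
    im,d=shot(n,n+"1");w=cloud(n,d).reshape(-1,3);w=w[~np.isnan(w[:,0])]; w[:,2]-=dz
    for z in (.134,):
        t=w[(abs(w[:,0]-.601)<.14)&(abs(w[:,1]+.1886)<.11)]
        print(n,"tray",wallfit(t,(.601,-.1886),np.radians(-8.5),.120,.145,.0535,.0775))
E
```

```text
time: 11.7
position: [0.5929, 0.1526, 0.127]
tool_rot: [-1.157, -2.919, 0.002]
ft_force: [-0.3, -0.6, -1.9]
grip_width: 0.133
time: 12.95
position: [0.5897, 0.0746, 0.1276]
tool_rot: [-0.233, -3.132, 0.001]
ft_force: [0.4, -0.3, -1.8]
grip_width: 0.135
time: 14.2
position: [0.6088, -0.1905, 0.1279]
tool_rot: [-0.235, -3.132, 0.0]
ft_force: [-0.3, -0.2, -2.0]
grip_width: 0.139
time: 14.45
position: [0.6101, -0.1876, 0.1281]
tool_rot: [0.227, 3.133, 0.001]
ft_force: [-0.0, -0.1, -1.9]
grip_width: 0.138
t 14.45 pos [ 0.6101 -0.1876  0.1281] head 81.7 | turn units 0.05 shift after turn [ 0.22 -0.06 -0.05] F [-0.  -0.1 -1.9] w 0.138 j7 1.81
top tray (array([ 0.60853159, -0.18738293]), np.float64(-0.12779767435941283), {(0, -1): (np.float64(0.0), 114), (1, 1): (np.float64(0.0), 37)})
scene tray (array([ 0.60775901, -0.18747687]), np.float64(-0.1450532170635906), {(0, 1): (np.float64(0.7), 597), (0, -1): (np.float64(-0.7), 48), (1, 1): (np.float64(-0.9), 139), (1, -1): (np.float64(0.9), 145)})
```

View pics/scene1.png

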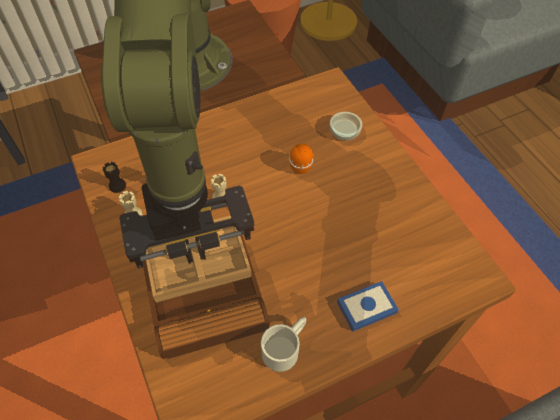

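The tray hangs level over the box around (200,265), about 7 mm too far in x. Correcting and lowering to just above the floor.

```bash
python3 -m jog '[[[0,0.18,-0.05,0.2,0.05],[0,0,0,0.5,0],[0,0,0,0.4,0],[0,0,0,0,0],[0,0,0,0,0]]]'
python3 - <<'E'
from h import *
goto((.6025,-.1886,.025),81.45)
for n,dz in(("top",-.0007),("scene",.0017)):
    im,d=shot(n);w=cloud(n,d).reshape(-1,3);w=w[~np.isnan(w[:,0])]; w[:,2]-=dz
    t=w[(abs(w[:,0]-.601)<.14)&(abs(w[:,1]+.1886)<.11)]
    print(n,"tray",wallfit(t,(.601,-.1886),np.radians(-8.5),.078,.098,.0535,.0775))
E
```

```text
time: 15.18
position: [0.6025, -0.1903, 0.0841]
tool_rot: [0.237, 3.132, -0.0]
ft_force: [-0.2, -0.5, -2.4]
grip_width: 0.136
t 15.18 pos [ 0.6025 -0.1903  0.0841] head 81.3 | turn units -0.02 shift after turn [0.01 0.04 1.48] F [-0.2 -0.5 -2.4] w 0.136 j7 1.83
top tray (array([ 0.60094912, -0.19037894]), np.float64(-0.1366601401443834), {(0, -1): (np.float64(0.0), 88), (1, 1): (np.float64(0.0), 31)})
scene tray (array([ 0.60085468, -0.19004301]), np.float64(-0.15073892267015349), {(0, 1): (np.float64(0.3), 495), (0, -1): (np.float64(-0.3), 65), (1, 1): (np.float64(-0.7), 110), (1, -1): (np.float64(0.7), 126)})
```

```bash
python3 -m jog '[[[0,0,0.04,0.4,0],[0,0,0,0.4,0],[0,0,0,0.3,0],[0,0,0,0.2,0],[0,0,0,0.1,0],[0,0,0,0,0],[0,0,0,0,0]]]'
python3 -c "
from h import *
goto((.6025,-.1886,.0249),81.45)"
```

```text
time: 16.15
position: [0.603, -0.1888, 0.0287]
tool_rot: [0.237, 3.132, -0.0]
ft_force: [0.6, 0.9, -2.6]
grip_width: 0.137
t 16.15 pos [ 0.603  -0.1888  0.0287] head 81.3 | turn units -0.02 shift after turn [0.01 0.   0.09] F [ 0.6  0.9 -2.6] w 0.137 j7 1.85
```

```bash
python3 -m jog '[[[0,0,0,0.06,0],[0,0,0,0.04,0],[0,0,0,0,0],[0.5,0,0,0,0],[0.5,0,0,0,0],[0.5,0,0,0,0],[0.5,0,0,0,0],[0.5,0,0,0,0],[0.5,0,0,-0.4,0],[0.5,0,0,-0.7,0]]]'
python3 -m jog '[[[0.8,0,0,-0.8,0],[0.8,0,0,-0.8,0],[0.8,0,0,-0.5,0],[0.8,0,0,0,0]]]'
python3 -c "
from h import *
goto((.431,.1025,.15),100)"
```

```text
time: 17.4
position: [0.6019, -0.1885, 0.0686]
tool_rot: [-0.238, -3.131, -0.0]
ft_force: [-0.4, 0.6, 0.7]
grip_width: 0.493
time: 17.9
position: [0.6037, -0.189, 0.1543]
tool_rot: [0.237, 3.129, -0.0]
ft_force: [-0.2, 0.5, -0.0]
grip_width: 0.783
t 17.90 pos [ 0.6037 -0.189   0.1543] head 81.3 | turn units -3.73 shift after turn [2.99 7.93 0.1 ] F [-0.2  0.5 -0. ] w 0.783 j7 1.80
```

Now the timer. I'll grasp it at the heading it will be placed at (−8.55°).

```bash
python3 -m jog '[[[1,0,0,0,1],[1,0,0,0,1],[1,0,0,0,1],[1,0,0,0,1],[1,0,0,0,1],[1,0,0,0,1],[1,0,0,0,1],[1,0,0,0,1],[1,0,0,0,1],[1,0,0,0,1]]]'
python3 -m jog '[[[1,0,0,0,1],[1,0,0,0,1],[1,0,0,0,1],[1,0,0,0,1],[1,0,0,0,1],[1,0,0,0,1],[1,0,0,0,1],[1,0,0,0,1],[1,0,0,0,0],[1,0,0,0,0]]]'
python3 -c "
from h import *
goto((.431,.103,.12),-8.55)
im,d=shot('top','top2')
w=cloud('top',d).reshape(-1,3);w=w[~np.isnan(w[:,0])]; w[:,2]+=.0007
t=w[(abs(w[:,0]-.601)<.14)&(abs(w[:,1]+.1886)<.14)]
print(wallfit(t,(.601,-.1886),np.radians(-8.5),.026,.034,.0535,.0775))
cv2.imwrite('pics/crop2.png',cv2.resize(im[120:320,200:440,::-1],None,fx=3,fy=3,interpolation=2))
"
```

```text
time: 19.15
position: [0.6015, -0.1883, 0.1503]
tool_rot: [-1.542, -2.734, 0.002]
ft_force: [0.0, -0.5, 0.3]
grip_width: 1.0
time: 20.4
position: [0.6021, -0.1884, 0.1513]
tool_rot: [-2.381, -2.048, 0.001]
ft_force: [0.9, -0.4, 0.1]
grip_width: 0.997
t 20.40 pos [ 0.6021 -0.1884  0.1513] head -8.6 | turn units -0.01 shift after turn [ 6.57 -5.31  0.79] F [ 0.9 -0.4  0.1] w 0.997 j7 0.31
(array([ 0.60043772, -0.18934143]), np.float64(-0.1503320953312868), {(0, 1): (np.float64(-0.3), 72), (0, -1): (np.float64(0.3), 62), (1, 1): (np.float64(-0.0), 90)})
```

View pics/crop2.png

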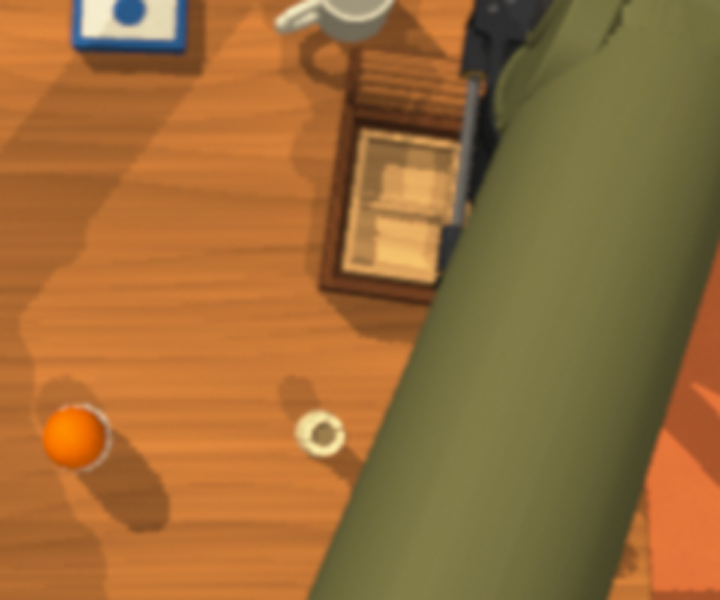

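The tray sits square in the box. The crop shows it at (400,205) with the divider on the near/left half, and the fit gives (0.6004, −0.1893), −8.6°. Moving to the timer.

```bash
python3 -m jog '[[[1,0.4,-0.3,0,0],[1,0.8,-0.6,0,0],[1,0.8,-0.65,0,0],[1,0.8,-0.65,0,0],[1,0.8,-0.65,0,0],[1,0.8,-0.65,0,0],[1,0.8,-0.65,0,0],[1,0.8,-0.65,0,0],[1,0.57,-0.51,0.5,0],[1,0,0,0.29,0]]]'
python3 -m jog '[[[1,0,0,0,0],[1,0,0,0,0]]]'
python3 -c "
from h import *
goto((.431,.103,.020),-8.55)"
```

```text
time: 21.7
position: [0.4306, 0.1051, 0.1198]
tool_rot: [-2.377, -2.053, 0.0]
ft_force: [0.1, -0.5, -0.4]
grip_width: 0.995
time: 21.95
position: [0.4331, 0.1022, 0.121]
tool_rot: [2.384, 2.045, 0.001]
ft_force: [-0.4, -0.6, 0.0]
grip_width: 0.995
t 21.95 pos [0.4331 0.1022 0.121 ] head -8.8 | turn units -0.04 shift after turn [ 0.01 -0.06  2.53] F [-0.4 -0.6  0. ] w 0.995 j7 -0.47
```

```bash
python3 -m jog '[[[1,0,-0.03,0.4,0],[1,0,0,0.6,0],[1,0,0,0.6,0],[1,0,0,0.5,0],[1,0,0,0.3,0],[1,0,0,0.13,0],[1,0,0,0,0],[0.3,0,0,0,0],[0.3,0,0,0,0],[0.3,0,0,0,0]]]' 15
python3 -m jog '[[[0.3,0,0,0,0],[0.3,0,0,0,0],[0.3,0,0,0,0],[0.3,0,0,0,0],[0.3,0,0,0,0],[0.3,0,0,0,0]]]'
python3 -c "
from h import *
goto((.431,.103,.020),-8.55)"
```

```text
time: 23.2
position: [0.4312, 0.1036, 0.0197]
tool_rot: [2.383, 2.047, 0.001]
ft_force: [0.3, 0.1, -0.5]
grip_width: 0.747
time: 23.95
position: [0.431, 0.1035, 0.0195]
tool_rot: [-2.383, -2.047, -0.0]
ft_force: [-0.5, -0.2, 3.0]
grip_width: 0.561
t 23.95 pos [0.431  0.1035 0.0195] head -8.7 | turn units -0.02 shift after turn [-0.01  0.   -0.01] F [-0.5 -0.2  3. ] w 0.561 j7 -0.39
```

Held (width 48.8 mm). Lift and carry it to the long-bay centre (0.5944, −0.2290).

```bash
python3 -m jog '[[[0.3,0,0,-0.3,0],[0.3,0,0,-0.6,0],[0.3,0,0,-0.7,0],[0.3,0,0,-0.7,0],[0.3,0,0,-0.5,0],[0.3,0,0,0,0]]]'
python3 -c "
from h import *
goto((.5944,-.2290,.13),-8.6)"
```

```text
time: 24.7
position: [0.4323, 0.1038, 0.1331]
tool_rot: [2.382, 2.047, 0.006]
ft_force: [-0.1, 0.1, -0.8]
grip_width: 0.56
t 24.70 pos [0.4323 0.1038 0.1331] head -8.7 | turn units -0.01 shift after turn [-7.62  5.25  0.08] F [-0.1  0.1 -0.8] w 0.560 j7 -0.48
```

```bash
python3 -m jog '[[[0.3,-0.4,0.3,0,0],[0.3,-0.8,0.55,0,0],[0.3,-0.9,0.6,0,0],[0.3,-0.9,0.6,0,0],[0.3,-0.9,0.6,0,0],[0.3,-0.9,0.6,0,0],[0.3,-0.9,0.6,0,0],[0.3,-0.9,0.6,0,0],[0.3,-0.7,0.5,0,0],[0.3,-0.32,0.3,0,0]]]'
python3 -m jog '[[[0.3,0,0,0,0],[0.3,0,0,0,0]]]'
python3 - <<'E'
from h import *
goto((.5944,-.2290,.031),-8.6)
for n in("top","scene"):
    im,d=shot(n,n+"3"); w=cloud(n,d); h=cv2.cvtColor(im,cv2.COLOR_RGB2HSV)
    m=(h[...,0]<16)&(h[...,1]>225)&(h[...,2]>110)&(w[...,2]>.08)
    q=w[m]; print(n,m.sum(),np.round([q.min(0),q.max(0)],3) if m.sum() else '', "px",[int(x.mean()) for x in np.nonzero(m)[::-1]])
im=cv2.imread("pics/scene3.png");cv2.imwrite("pics/crop3.png",cv2.resize(im[140:370,90:330],None,fx=2.5,fy=2.5))
E
```

```text
time: 25.95
position: [0.5919, -0.2322, 0.1298]
tool_rot: [-2.386, -2.044, 0.004]
ft_force: [0.4, 0.0, -1.5]
grip_width: 0.556
time: 26.2
position: [0.592, -0.2286, 0.1304]
tool_rot: [-2.381, -2.047, 0.001]
ft_force: [0.3, 0.4, -0.9]
grip_width: 0.56
t 26.20 pos [ 0.592  -0.2286  0.1304] head -8.6 | turn units -0.01 shift after turn [-0.    0.07  2.48] F [ 0.3  0.4 -0.9] w 0.560 j7 0.42
top 36 [[ 0.579 -0.222  0.155]
 [ 0.614 -0.203  0.235]] px [376, 182]
scene 90 [[ 0.575 -0.241  0.169]
 [ 0.621 -0.213  0.224]] px [164, 237]
```

View pics/crop3.png

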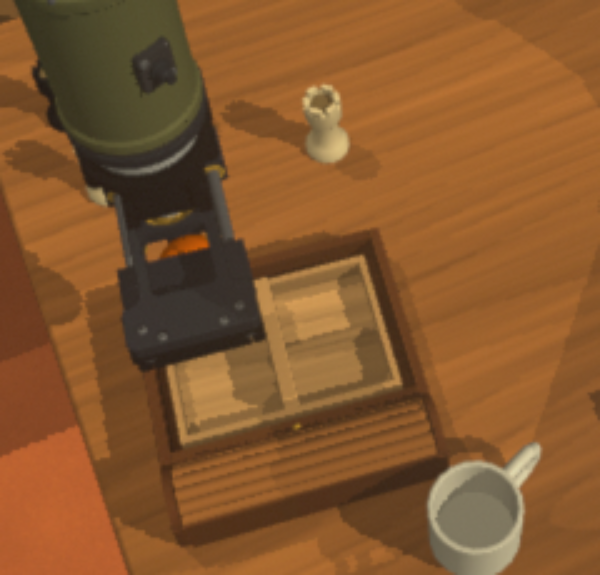

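The timer is in the jaws above the long bay (orange at crop (185,245)), and the short bays are clear on the right. Lowering.

```bash
python3 -m jog '[[[0.3,0,0.06,0.3,0],[0.3,0,0,0.5,0],[0.3,0,0,0.5,0],[0.3,0,0,0.5,0],[0.3,0,0,0.3,0],[0.3,0,0,0.2,0],[0.3,0,0,0.1,0],[0.3,0,0,0,0],[0.3,0,0,0,0]]]'
python3 -c "
from h import *
goto((.5944,-.2290,.0305),-8.6)"
```

```text
time: 27.42
position: [0.5955, -0.2301, 0.036]
tool_rot: [2.382, 2.047, 0.001]
ft_force: [-0.6, 0.4, -0.7]
grip_width: 0.56
t 27.43 pos [ 0.5955 -0.2301  0.036 ] head -8.7 | turn units -0.01 shift after turn [ 0.02 -0.03  0.14] F [-0.6  0.4 -0.7] w 0.560 j7 0.47
```

```bash
python3 -m jog '[[[0.3,0,0,0.06,0],[0.3,0,0,0.04,0],[0.3,0,0,0.02,0],[0.3,0,0,0,0],[0.3,0,0,0,0]]]'
python3 -c "
from h import *
goto((.5944,-.2290,.0305),-8.6)"
```

```text
time: 28.05
position: [0.595, -0.2299, 0.0305]
tool_rot: [-2.383, -2.047, -0.0]
ft_force: [-0.1, 0.7, 0.2]
grip_width: 0.563
t 28.05 pos [ 0.595  -0.2299  0.0305] head -8.7 | turn units -0.01 shift after turn [ 0.02 -0.02  0.  ] F [-0.1  0.7  0.2] w 0.563 j7 0.48
```

Seated: the weight has gone off the wrist. Opening slightly and rising.

```bash
python3 -m jog '[[[0.7,0,0,0,0],[0.7,0,0,0,0],[0.7,0,0,0,0],[0.7,0,0,0,0],[0.7,0,0,-0.3,0],[0.7,0,0,-0.6,0],[0.7,0,0,-0.8,0],[0.7,0,0,-0.8,0],[0.7,0,0,-0.6,0],[0.7,0,0,0,0]]]'
python3 -c "
from h import *
goto((.432,-.082,.13),81.4)"
```

```text
time: 29.3
position: [0.5964, -0.2308, 0.1575]
tool_rot: [2.38, 2.044, 0.005]
ft_force: [0.3, -0.9, -0.2]
grip_width: 0.701
t 29.30 pos [ 0.5964 -0.2308  0.1575] head -8.7 | turn units 17.98 shift after turn [-4.62 -3.07  0.67] F [ 0.3 -0.9 -0.2] w 0.701 j7 0.41
```

Turn 90° so the jaws lie along tray y for the rooks, then go to rook_a.

```bash
python3 -m jog '[[[0.7,0,0,0,1],[0.7,0,0,0,1],[0.7,0,0,0,1],[0.7,0,0,0,1],[0.7,0,0,0,1],[0.7,0,0,0,1],[0.7,0,0,0,1],[0.7,0,0,0,1],[0.7,0,0,0,1],[0.7,0,0,0,1]]]'
python3 -m jog '[[[0.7,0,0,0,1],[0.7,0,0,0,1],[0.7,0,0,0,1],[0.7,0,0,0,1],[0.7,0,0,0,1],[0.7,0,0,0,1],[0.7,0,0,0,1],[0.7,0,0,0,1],[0.7,-0.4,-0.3,0,0],[0.7,-0.8,-0.5,0,0]]]'
python3 -m jog '[[[0.7,-0.8,-0.5,0,0],[0.7,-0.8,-0.5,0,0],[0.7,-0.8,-0.5,0,0],[0.7,-0.7,-0.5,0,0],[0.7,-0.3,-0.25,0.4,0],[0.7,0,0,0.2,0],[0.7,0,0,0,0]]]'
python3 - <<'E'
from h import *
goto((.432,-.082,.033),81.4)
for n in("top","scene"):
    im,d=shot(n,n+"4"); w=cloud(n,d)
    for nm,c in(("rook_a",(.432,-.082)),("rook_b",(.3935,-.258)),("timer",(.595,-.23))):
        q=w[(np.hypot(w[...,0]-c[0],w[...,1]-c[1])<.03)&(w[...,2]>.05)&(w[...,2]<.085)]
        if len(q): z=np.nanpercentile(q[:,2],97);t=q[q[:,2]>z-.006];print(n,nm,len(t),"z %.3f"%z,np.round((t.min(0)+t.max(0))[:2]/2,4))
E
```

```text
time: 30.55
position: [0.5945, -0.2296, 0.1536]
tool_rot: [-3.025, -0.844, 0.002]
ft_force: [0.0, -0.3, 0.3]
grip_width: 0.699
time: 31.8
position: [0.5518, -0.1914, 0.1538]
tool_rot: [3.13, -0.239, -0.002]
ft_force: [0.3, 0.1, 0.1]
grip_width: 0.703
time: 32.67
position: [0.4313, -0.0825, 0.13]
tool_rot: [3.131, -0.239, -0.002]
ft_force: [-0.7, -0.6, -0.3]
grip_width: 0.698
t 32.67 pos [ 0.4313 -0.0825  0.13  ] head -98.7 | turn units -0.03 shift after turn [ 0.02 -0.02  2.43] F [-0.7 -0.6 -0.3] w 0.698 j7 -1.77
top rook_b 65 z 0.066 [ 0.3942 -0.2598]
top timer 153 z 0.075 [ 0.5952 -0.2275]
scene rook_a 86 z 0.068 [ 0.4302 -0.0807]
scene rook_b 97 z 0.067 [ 0.3931 -0.2578]
scene timer 255 z 0.078 [ 0.5949 -0.2286]
```

View pics/scene4.png

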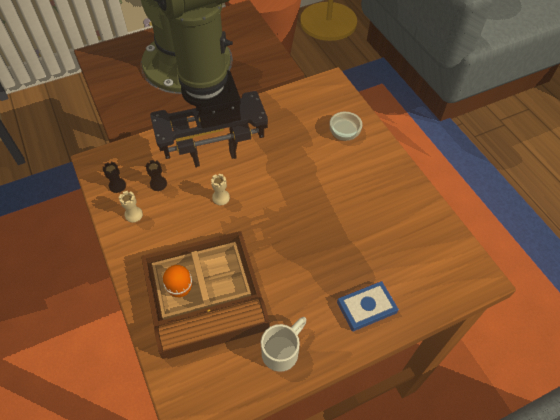

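The timer stands upright in the long bay at (177,280), and the jaws are over rook_a at (220,190). Descending onto rook_a.

```bash
python3 -m jog '[[[0.7,0,0,0.4,0],[0.7,0,0,0.6,0],[0.7,0,0,0.6,0],[0.7,0,0,0.5,0],[0.7,0,0,0.25,0],[0.7,0,0,0.08,0],[0.7,0,0,0,0],[0.2,0,0,0,0],[0.2,0,0,0,0],[0.2,0,0,0,0]]]' 12
python3 -m jog '[[[0.2,0,0,0,0],[0.2,0,0,0,0],[0.2,0,0,0,0],[0.2,0,0,0,0],[0.2,0,0,0,0]]]'
python3 -c "
from h import *
goto((.432,-.082,.033),81.4)"
```

```text
time: 34.02
position: [0.4318, -0.0814, 0.0336]
tool_rot: [-3.132, 0.237, -0.001]
ft_force: [-0.2, -0.2, 0.0]
grip_width: 0.446
time: 34.65
position: [0.4316, -0.0815, 0.0334]
tool_rot: [-3.132, 0.237, -0.0]
ft_force: [0.6, -0.0, 1.9]
grip_width: 0.336
t 34.65 pos [ 0.4316 -0.0815  0.0334] head -98.7 | turn units -0.01 shift after turn [0.01 0.01 0.01] F [ 0.6 -0.   1.9] w 0.336 j7 -1.45
```

```bash
python3 -m jog '[[[0.2,0,0,-0.3,0],[0.2,0,0,-0.6,0],[0.2,0,0,-0.7,0],[0.2,0,0,-0.7,0],[0.2,0,0,-0.4,0],[0.2,0,0,0,0]]]'
python3 -c "
from h import *
goto((.6333,-.1530,.14),81.4)"
```

```text
time: 35.4
position: [0.4322, -0.0817, 0.142]
tool_rot: [-3.131, 0.237, -0.003]
ft_force: [0.2, -0.0, -0.3]
grip_width: 0.338
t 35.40 pos [ 0.4322 -0.0817  0.142 ] head -98.7 | turn units -0.01 shift after turn [5.24 1.01 0.06] F [ 0.2 -0.  -0.3] w 0.338 j7 -1.78
```

```bash
python3 -m jog '[[[0.2,0.4,0.1,0,0],[0.2,0.8,0.15,0,0],[0.2,0.8,0.15,0,0],[0.2,0.8,0.15,0,0],[0.2,0.8,0.15,0,0],[0.2,0.8,0.15,0,0],[0.2,0.6,0.11,0,0],[0.2,0.24,0.05,0,0],[0.2,0,0,0,0],[0.2,0,0,0,0]]]'
python3 - <<'E'
from h import *
goto((.6333,-.1530,.0445),81.4)
im,d=shot("scene","scene5")
cv2.imwrite("pics/crop5.png",cv2.resize(im[140:370,90:330,::-1],None,fx=2.5,fy=2.5))
E
```

```text
time: 36.65
position: [0.6317, -0.1529, 0.1411]
tool_rot: [-3.132, 0.238, 0.001]
ft_force: [0.0, 0.1, -0.3]
grip_width: 0.336
t 36.65 pos [ 0.6317 -0.1529  0.1411] head -98.7 | turn units -0.02 shift after turn [ 0.04 -0.    2.42] F [ 0.   0.1 -0.3] w 0.336 j7 -1.17
```

View pics/crop5.png

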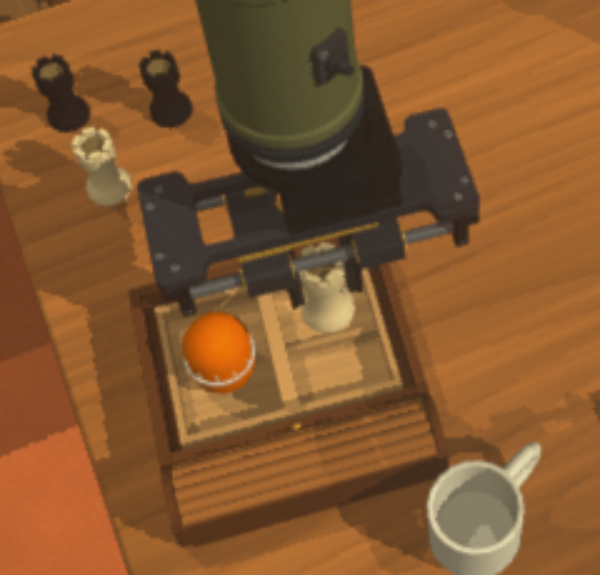

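Rook_a hangs upright at crop (325,290). It looks nearer in the picture only because it is high. Lowering it into the far short bay.

```bash
python3 -m jog '[[[0.2,0.03,0,0.3,0],[0.2,0,0,0.5,0],[0.2,0,0,0.5,0],[0.2,0,0,0.5,0],[0.2,0,0,0.3,0],[0.2,0,0,0.15,0],[0.2,0,0,0.06,0],[0.2,0,0,0,0],[0.2,0,0,0,0]]]'
python3 -c "
from h import *
goto((.6333,-.1530,.0444),81.4)"
```

```text
time: 37.83
position: [0.6342, -0.1534, 0.0496]
tool_rot: [-3.133, 0.237, -0.002]
ft_force: [-0.4, -0.6, -0.2]
grip_width: 0.338
t 37.83 pos [ 0.6342 -0.1534  0.0496] head -98.7 | turn units -0.01 shift after turn [-0.02 -0.01  0.13] F [-0.4 -0.6 -0.2] w 0.338 j7 -1.11
```

```bash
python3 -m jog '[[[0.2,0,0,0.06,0],[0.2,0,0,0.05,0],[0.2,0,0,0.02,0],[0.2,0,0,0,0],[0.2,0,0,0,0]]]'
python3 -m jog '[[[0.55,0,0,0,0],[0.55,0,0,0,0],[0.55,0,0,0,0],[0.55,0,0,0,0],[0.55,0,0,-0.3,0],[0.55,0,0,-0.6,0],[0.55,0,0,-0.8,0],[0.55,0,0,-0.6,0],[0.55,0,0,0,0]]]'
python3 -c "
from h import *
goto((.394,-.2585,.13),81.4)"
```

```text
time: 38.45
position: [0.6341, -0.1533, 0.0445]
tool_rot: [-3.132, 0.237, -0.001]
ft_force: [-0.8, 1.1, 5.0]
grip_width: 0.338
time: 39.58
position: [0.6356, -0.1543, 0.1397]
tool_rot: [3.132, -0.238, 0.009]
ft_force: [-0.5, 0.0, 0.5]
grip_width: 0.549
t 39.58 pos [ 0.6356 -0.1543  0.1397] head -98.7 | turn units -0.02 shift after turn [-5.58  3.48  0.21] F [-0.5  0.   0.5] w 0.549 j7 -1.16
```

```bash
python3 -m jog '[[[0.7,-0.4,0.25,0,0],[0.7,-0.8,0.5,0,0],[0.7,-0.8,0.5,0,0],[0.7,-0.8,0.5,0,0],[0.7,-0.8,0.5,0,0],[0.7,-0.8,0.5,0,0],[0.7,-0.8,0.5,0,0],[0.7,-0.38,0.23,0.2,0],[0.7,0,0,0,0],[0.7,0,0,0,0]]]'
python3 - <<'E'
from h import *
goto((.394,-.2585,.033),81.4)
im,d=shot("scene","scene6");w=cloud("scene",d)
for nm,c in(("rook_a",(.6333,-.153)),("timer",(.595,-.23)),("rook_b",(.394,-.2585))):
    q=w[(np.hypot(w[...,0]-c[0],w[...,1]-c[1])<.03)&(w[...,2]>.05)&(w[...,2]<.085)]
    z=np.nanpercentile(q[:,2],97);t=q[q[:,2]>z-.006];print(nm,len(t),"z %.3f"%z,np.round((t.min(0)+t.max(0))[:2]/2,4))
cv2.imwrite("pics/crop6.png",cv2.resize(im[110:360,60:320,::-1],None,fx=2.3,fy=2.3))
E
```

```text
time: 40.83
position: [0.3931, -0.2568, 0.1281]
tool_rot: [-3.133, 0.236, -0.001]
ft_force: [0.2, -0.1, 0.1]
grip_width: 0.7
t 40.83 pos [ 0.3931 -0.2568  0.1281] head -98.6 | turn units -0.00 shift after turn [0.03 0.04 2.38] F [ 0.2 -0.1  0.1] w 0.700 j7 -1.23
rook_a 115 z 0.078 [ 0.6322 -0.1526]
timer 259 z 0.077 [ 0.5962 -0.229 ]
rook_b 91 z 0.068 [ 0.3934 -0.2578]
```

View pics/crop6.png

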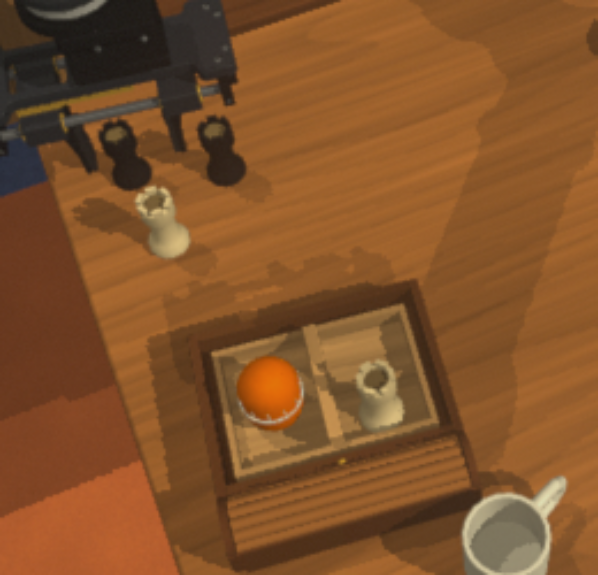

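Rook_a stands upright in the far short bay (crop (380,395)). Rook_b is at crop (165,225), and the jaws are over it by the numbers. Descending.

```bash
python3 -m jog '[[[0.7,0.02,0.03,0.4,0],[0.7,0,0,0.6,0],[0.7,0,0,0.6,0],[0.7,0,0,0.5,0],[0.7,0,0,0.22,0],[0.7,0,0,0.06,0],[0.7,0,0,0,0],[0.2,0,0,0,0],[0.2,0,0,0,0],[0.2,0,0,0,0]]]' 12
python3 -m jog '[[[0.2,0,0,0,0],[0.2,0,0,0,0],[0.2,0,0,0,0],[0.2,0,0,0,0],[0.2,0,0,0,0]]]'
python3 -m jog '[[[0.2,0,0,-0.3,0],[0.2,0,0,-0.6,0],[0.2,0,0,-0.7,0],[0.2,0,0,-0.7,0],[0.2,0,0,-0.4,0],[0.2,0,0,0,0]]]'
python3 -c "
from h import *
goto((.5790,-.1449,.14),81.4)"
```

```text
time: 42.12
position: [0.3931, -0.2585, 0.0328]
tool_rot: [-3.132, 0.237, -0.001]
ft_force: [0.3, -0.9, 0.5]
grip_width: 0.447
time: 42.75
position: [0.393, -0.2585, 0.0326]
tool_rot: [-3.132, 0.237, -0.0]
ft_force: [-0.3, 0.5, 1.7]
grip_width: 0.336
time: 43.5
position: [0.3936, -0.2588, 0.1412]
tool_rot: [-3.132, 0.237, -0.004]
ft_force: [0.3, 0.5, -1.2]
grip_width: 0.337
t 43.50 pos [ 0.3936 -0.2588  0.1412] head -98.6 | turn units -0.01 shift after turn [ 4.16 -3.51  0.05] F [ 0.3  0.5 -1.2] w 0.337 j7 -1.25
```

```bash
python3 -m jog '[[[0.2,0.4,-0.3,0,0],[0.2,0.7,-0.6,0,0],[0.2,0.7,-0.6,0,0],[0.2,0.7,-0.6,0,0],[0.2,0.7,-0.6,0,0],[0.2,0.6,-0.5,0,0],[0.2,0.36,-0.31,0,0],[0.2,0,0,0,0],[0.2,0,0,0,0]]]'
python3 - <<'E'
from h import *
goto((.579,-.1449,.0437),81.4)
im,d=shot("scene","scene7")
cv2.imwrite("pics/crop7.png",cv2.resize(im[140:370,90:330,::-1],None,fx=2.5,fy=2.5))
E
```

```text
time: 44.62
position: [0.5771, -0.1463, 0.1403]
tool_rot: [3.132, -0.241, -0.002]
ft_force: [0.3, 0.3, -0.0]
grip_width: 0.337
t 44.62 pos [ 0.5771 -0.1463  0.1403] head -98.8 | turn units -0.04 shift after turn [ 0.04 -0.04  2.41] F [ 0.3  0.3 -0. ] w 0.337 j7 -1.23
```

View pics/crop7.png

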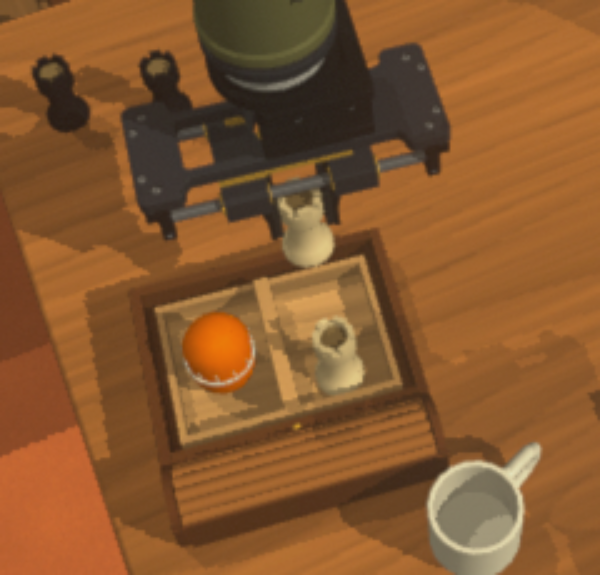

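Rook_b is held upright at crop (305,230), above the near short bay, which is empty. Lowering.

```bash
python3 -m jog '[[[0.2,0.03,-0.02,0.3,0],[0.2,0,0,0.5,0],[0.2,0,0,0.5,0],[0.2,0,0,0.5,0],[0.2,0,0,0.3,0],[0.2,0,0,0.15,0],[0.2,0,0,0.05,0],[0.2,0,0,0,0],[0.2,0,0,0,0]]]'
python3 -c "
from h import *
goto((.579,-.1449,.0436),81.4)"
```

```text
time: 45.8
position: [0.5802, -0.1443, 0.0492]
tool_rot: [-3.132, 0.237, -0.002]
ft_force: [0.2, 0.2, -0.8]
grip_width: 0.335
t 45.80 pos [ 0.5802 -0.1443  0.0492] head -98.7 | turn units -0.01 shift after turn [-0.03  0.02  0.14] F [ 0.2  0.2 -0.8] w 0.335 j7 -1.16
```

```bash
python3 -m jog '[[[0.2,0,0,0.06,0],[0.2,0,0,0.05,0],[0.2,0,0,0.02,0],[0.2,0,0,0,0],[0.2,0,0,0,0]]]'
python3 -m jog '[[[0.55,0,0,0,0],[0.55,0,0,0,0],[0.55,0,0,0,0],[0.55,0,0,0,0],[0.55,0,0,-0.3,0],[0.55,0,0,-0.6,0],[0.55,0,0,-0.8,0],[0.55,0,0,-0.8,0],[0.55,0,0,-0.5,0],[0.55,0,0,0,0]]]'
python3 -m jog '[[[0.55,-0.4,0,0,0],[0.55,-0.7,0,0,0],[0.55,-0.7,-0.4,0,0],[0.55,-0.7,-0.7,0,0],[0.55,0,-0.8,0,0],[0.55,0,-0.8,0,0],[0.55,0,-0.8,0,0],[0.55,0,-0.8,0,0],[0.55,0,-0.4,0,0],[0.55,0,0,0,0]]]'
python3 - <<'E'
from h import *
goto((.579,-.1449,.0436),81.4)
A={}
for n,dz in(("scene",.0017),("top",-.0007)):
    im,d=shot(n,n+"8");w=cloud(n,d);w[...,2]-=dz;f=w[~np.isnan(w[...,0])]
    t=f[(abs(f[:,0]-.601)<.14)&(abs(f[:,1]+.1886)<.14)]
    print(n,"tray",wallfit(t,(.6005,-.189),np.radians(-8.6),.025,.034,.0535,.0775,.005))
    for nm,c in(("rook_a",(.6333,-.153)),("rook_b",(.579,-.145)),("timer",(.595,-.23))):
        q=w[(np.hypot(w[...,0]-c[0],w[...,1]-c[1])<.025)&(w[...,2]>.05)&(w[...,2]<.085)]
        if len(q): z=np.nanpercentile(q[:,2],97);s=q[q[:,2]>z-.006];print(nm,len(s),"z %.3f"%z,np.round((s.min(0)+s.max(0))[:2]/2,4))
    if n=="scene": a=cv2.resize(im[210:370,130:300,::-1],None,fx=2.3,fy=2.3,interpolation=2)
    else: b=im[:,:,::-1]
h=420; a=cv2.resize(a,(h*170//160,h)); b=cv2.resize(b[80:340,120:420],None,fx=1.15,fy=1.15); b=cv2.copyMakeBorder(b,0,h-b.shape[0],0,0,0)
cv2.imwrite("pics/final.png",cv2.hconcat([a,b]))
E
```

```text
time: 46.42
position: [0.58, -0.1442, 0.0437]
tool_rot: [-3.132, 0.237, -0.001]
ft_force: [-0.4, 0.1, 3.4]
grip_width: 0.34
time: 47.68
position: [0.5807, -0.1446, 0.1649]
tool_rot: [-3.132, 0.237, -0.005]
ft_force: [0.1, 0.6, 0.5]
grip_width: 0.547
time: 48.92
position: [0.5087, 0.0571, 0.1626]
tool_rot: [3.131, -0.234, -0.002]
ft_force: [-0.4, 0.3, -0.8]
grip_width: 0.553
t 48.92 pos [0.5087 0.0571 0.1626] head -98.6 | turn units 0.01 shift after turn [2.49 4.73 2.98] F [-0.4  0.3 -0.8] w 0.553 j7 -1.80
scene tray (array([ 0.60068584, -0.18818487]), np.float64(-0.14929747669848678), {(0, 1): (np.float64(-0.2), 295), (0, -1): (np.float64(0.2), 192), (1, 1): (np.float64(-0.2), 133), (1, -1): (np.float64(0.2), 147)})
rook_a 114 z 0.076 [ 0.6329 -0.153 ]
rook_b 103 z 0.076 [ 0.5799 -0.1437]
timer 225 z 0.076 [ 0.596  -0.2292]
top tray (array([ 0.600544  , -0.18920096]), np.float64(-0.15214109461231898), {(0, 1): (np.float64(-0.1), 141), (0, -1): (np.float64(0.1), 146), (1, 1): (np.float64(-0.2), 90), (1, -1): (np.float64(0.2), 107)})
rook_a 62 z 0.077 [ 0.6323 -0.1537]
rook_b 60 z 0.077 [ 0.5799 -0.1449]
timer 160 z 0.076 [ 0.5952 -0.2274]
```

View pics/final.png

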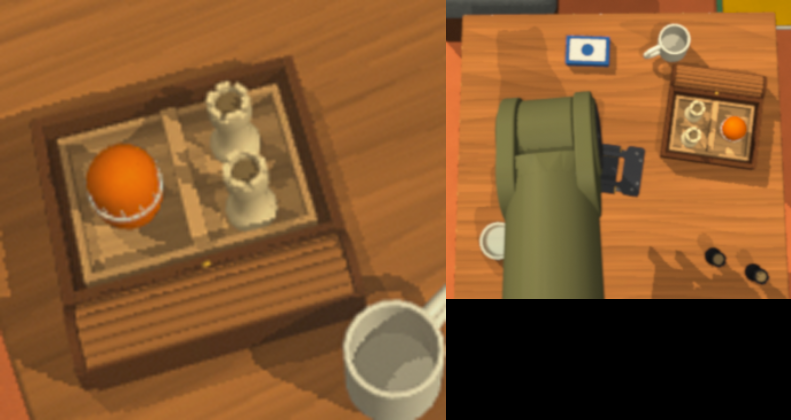

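Everything is in place. Left panel: the timer is upright in the long bay (125,185), and the two rooks stand in the short bays (232,120) and (248,190). Right panel: the bystanders are where they were and the gripper is clear. Handing in.

```bash
python3 -c "
from bench import job
print(job.close_job())"
```

```text
the job is handed in; nothing more can be done
None
```

The chess things are packed and the job was handed in after about 49 s of robot time. I put the tray in the box first, then the timer in the long bay, then one rook in each short bay.

- **Missed grasp:** my first grip on the tray handle failed because I lifted before the fingers had closed. I checked that the tray had not moved and gripped it again.
- **Tray:** the last check put it at (0.6006, −0.1887), within about 1 mm and 0.2° of the box's pose. It lies flat on the floor of the well.
- **Timer and rooks:** their tops measured 76–77 mm high, which matches all three standing upright on the tray floor.
- **Bystanders:** in the last pictures the cup, card box and ashtray were where they started. I judged this by eye and did not re-measure them; the arm partly hid the ashtray in the top view.
- **Robot:** the gripper was open and clear of everything.
- **Disagreement:** the two cameras differed by up to 2 mm, which fits the stated calibration. No check failed.

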